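# Stow the medicine carton in the corner of the anti-slide rail

## Robot

A 6-joint arm with a two-finger parallel gripper is mounted at the origin on the work surface. World frame = base frame: x ahead of the robot, y to its left, z up, the work surface at z = 0. Lengths are in m, angles in rad, forces in N, time in s.
With the tool pointing down it reaches from about 0.3 to 0.775 m from the base axis. Payload 14.6 kg.
Tool frame: the origin (TCP) lies between the finger pads; the fingertips stand 19 mm ahead of it and the grasp point (between the pads) is the TCP; z points along the fingers, y is the direction in which the jaws open and shut (so a half turn about z gives the same grasp; the last joint's range is limited). The gripper opens to 94 mm and grips with 3 to 60 N. Pads are 16 mm wide; open, the fingers measure 119 mm over their backs; the gripper's body (75 mm by 177 mm) begins 78 mm behind the grasp point.
Start: joints at [1.07, 0.3, 1.521, -0, 1.321, -0.067], TCP at [0.231, 0.499, 0.224] pointing down, gripper open.
Joint ranges: [-3.03, 3.03], [-0.79, 2.21], [0.23, 2.52], [-1.04, 4.18], [0, 3.07], [-2.55, 2.55]. Speed limits (rad/s): [2.22, 2.22, 2.57, 3.14, 3.14, 3.14].

## Interface

Orientations are given as [roll, pitch, yaw] about the fixed x, y, z axes, in that order (R = Rz(yaw) Ry(pitch) Rx(roll)).
In Python, from station import telemetry, vision, ctrl gives the robot as it stands. The module is installed in compiled form; this text tells all that it offers.
- The arm moves only by the shell command python3 -m creep 'ROWS' [FORCE]. ROWS is JSON, a list of rows, each a list of 3 entries, a list of its own where there are three numbers: the shift along the tool's x, y, z in units of 50 mm (1.0 is 50 mm), then the turn about the tool's z in units of 8 degrees (1.0 is 8 degrees), then the opening, from 0 (shut) to 1 (fully open). In form: [[[tx, ty, tz], twist, gripper], ...]. A call has 1 to 12 rows; each row is the pose to reach, as a shift and turn from the pose commanded when the call began, along the tool's axes at that moment; what a row does not reach only later rows make up. A row lasts 1/10 s, in which the tool goes at most 50 mm and 8.59 degrees, less where a joint would pass 70% of its speed; a pose out of reach is approached as far as the arm can. A call with a gripper value outside its range is refused whole. The fingers move at their own pace and stop on an object; FORCE is the grip in N (left out, the last holds). Time passes only in rows, so rows that repeat a pose let the fingers close. It gives the time, the measured TCP pose, the force and the opening at its end, in the units of the state.
- telemetry.get_obs(): the state, without advancing time (a new reading comes with each control period).
- vision.camera(name): name is "side" or "top"; returns a dict with "img" (420x560x3 uint8, red, green, blue), "depth" (420x560 float32, m along the optical axis (not along the pixel's ray), 0 where there is no reading), "vertical_fov" (degrees; the focal length in pixels is half the picture's height over the tangent of half this angle, whatever the lens; pixels are square), "cx", "cy" (the principal point, pixels), "extrinsics" (4x4, takes a point from camera to world coordinates). Camera axes: x right, y down, z forward; pixel columns grow to the right and rows downward; lengths in m; the calibration is good to about 2 mm. A picture is of the moment at which its call begins.
- ctrl.hand_in(): hands the job in, once; it reports no verdict.
The state is a dict: "time_s": time; "qpos": joint angles; "joint_vel": joint speeds; "tau": joint torques, N m; "ee_pos": TCP position; "eef_rot": TCP orientation; "force": force on the tool from outside, world axes, zero at the start; "moment": the same for the moment, N m; "grip_width": finger opening in m.
Only numpy, scipy, OpenCV 4.12 (cv2) and the standard library are available. Lean on these libraries where they do the work, as an engineer would, in place of code of your own. Each camera call takes 0.05 s, during which the arm holds its last target.

## Task

Push the white carton with the green band along the table until its long side lies flush against the aluminium rail and its end lies flush against the orange end stop, so that it is snug in their corner before the train moves off. Only push it: do not lift or tip it, and leave the small blue-banded carton, the pill bottle and the cup where they stand.

Things in the scene. Friction and masses are not known exactly. Their poses are not given: they have to be found in the camera images.
- carton: The medicine carton to push: white, with a green band round it near one short end, loose, standing on the table. 92 mm along its x, 130 mm along its y (the long side), 55 mm high, 0.2 to 0.45 kg. Origin at the centre of its underside. It starts on the robot's side of the rail, 140 to 175 mm from the rail's middle line, turned up to 0.5 rad from the rail. Either long side may face the rail.
- rail: Straight aluminium bar fixed to the table beyond the carton, 20 mm thick along its x, 500 mm long along its y, 30 mm high; origin at the centre of its underside. Its -x face (10 mm from the origin) looks towards the robot and is the face to push the carton against. Its place and yaw (up to 0.2 rad) vary.
- end_stop: Orange block fixed to the table in front of the rail (on the robot's side), square to it and meeting its -x face, near the left or the right end of the rail (190 to 225 mm from the rail's middle; the side varies). 95 mm along its x (parallel to the rail's x), 20 mm thick along its y, 30 mm high; origin at the centre of its underside. Its face towards the rail's middle, 10 mm from its origin, is the one to push the carton's end against.
- pill_bottle: Bystander: white round pill bottle with a blue cap, 42 mm across, 70 mm high, loose, standing in front of the rail near the end that has no stop. Origin at the centre of its underside.
- small_carton: Bystander: small white carton with a blue band near one short end, 50 x 95 x 40 mm (x, y, z), loose, lying beyond the rail. Origin at the centre of its underside.
- cup: Bystander: open steel cup, 72 mm across, 75 mm high, loose, standing on the left, nearer the robot. Origin at the centre of its underside.
Things that resemble listed ones, but are neither listed nor needed, are in the scene too. There is more than one size of the end_stop; the one meant has the size given above.

How it is judged:
At the end, for the whole second after the job is handed in: The carton stands flat and still on the table in the corner, on the rail-middle side of the stop: long side within 5 mm of the rail's face, end within 5 mm of the stop's face, square to the rail within 0.05 rad; each bystander within 15 mm of where it stood (x of carton in the frame of rail between -0.061 and -0.05 m and y of carton in the frame of end_stop between -0.08 and 0.08 m and angle between the y axis of carton and the y axis of rail, either way round below 0.05 rad and ((y of carton in the frame of end_stop below -0.07 m and y of end_stop in the frame of rail above 0 m) or (y of carton in the frame of end_stop above 0.07 m and y of end_stop in the frame of rail below 0 m)) and height (world z) of carton below 0.004 m and angle between carton's own z axis and vertical below 0.05 rad and linear speed of carton below 0.01 m/s and distance of each of small_carton, pill_bottle, cup from where it was at the start of the episode below 0.015 m); the robot touches nothing.
It fails at once if the carton is lifted off the table (height (world z) of carton above 0.008 m).
It fails at once if the carton is tipped (angle between carton's own z axis and vertical above 0.15 rad).
It fails at once if the small carton is shoved more than 15 mm or knocked over (distance of small_carton from where it was at the start of the episode above 0.015 m or angle between small_carton's own z axis and vertical above 0.3 rad).
It fails at once if the pill bottle is shoved more than 15 mm or knocked over (distance of pill_bottle from where it was at the start of the episode above 0.015 m or angle between pill_bottle's own z axis and vertical above 0.3 rad).
It fails at once if the cup is shoved more than 15 mm or knocked over (distance of cup from where it was at the start of the episode above 0.015 m or angle between cup's own z axis and vertical above 0.3 rad).
It also fails if it takes over 48 s, if anything falls off the work surface, if the arm or the gripper's body presses on something with over 40 N, if the wrist force passes 120 N, or if a joint passes its speed limit or range.

## Working session

There is one attempt and no reset: what is moved stays moved. The work goes in short steps, Python scripts to look and compute and a shell command to move; the robot and the scene stay as the last step left them, time stands still between calls to the robot, and variables do not carry over. Pictures are saved under pics/ and viewed, and the job is handed in when it is done.

```bash
mkdir -p pics
python3 - <<'E'
from station import telemetry, vision
import cv2,pickle
o=telemetry.get_obs()
for k,v in o.items(): print(k,v)
for n in("top","side"):
    c=vision.camera(n); pickle.dump(c,open(n+"0.pkl","wb"))
    cv2.imwrite(f"pics/{n}0.png",cv2.cvtColor(c["img"],cv2.COLOR_RGB2BGR))
    print(n,c["vertical_fov"],c["cx"],c["cy"],c["extrinsics"].round(3).tolist(),[k for k in c])
E
```

```text
time_s 0.0
qpos [ 1.07040050e+00  3.00448520e-01  1.52158050e+00 -7.29285015e-06
  1.32068277e+00 -6.66128718e-02]
joint_vel [ 1.02837942e-03  5.63177590e-04 -9.79044516e-04 -9.83275735e-04
 -2.67036334e-05  2.31595054e-04]
tau [ 8.16944539e-04 -5.31816816e+01 -3.52743316e+01  7.08862580e-02
  2.44090625e-02 -9.33171577e-05]
ee_pos [0.23106535 0.49884704 0.22389895]
eef_rot [-3.14047553e+00 -6.74453917e-05  2.70781147e+00]
force [ 0.18455276  0.05409062 -0.06233574]
moment [-0.00345085 -0.02964752  0.03003217]
grip_width 0.09406714291427468
top 55.907919125681495 273.2103512650731 213.04247728159962 [[0.01, -0.997, 0.078, 0.521], [-1.0, -0.011, -0.018, 0.028], [0.018, -0.077, -0.997, 0.95], [0.0, 0.0, 0.0, 1.0]] ['img', 'depth', 'vertical_fov', 'cx', 'cy', 'extrinsics']
side 47.12328236086839 273.65444162273565 206.5302845903975 [[0.845, -0.383, 0.373, 0.2], [-0.534, -0.63, 0.563, -0.58], [0.02, -0.675, -0.737, 0.796], [0.0, 0.0, 0.0, 1.0]] ['img', 'depth', 'vertical_fov', 'cx', 'cy', 'extrinsics']
```

View pics/top0.png

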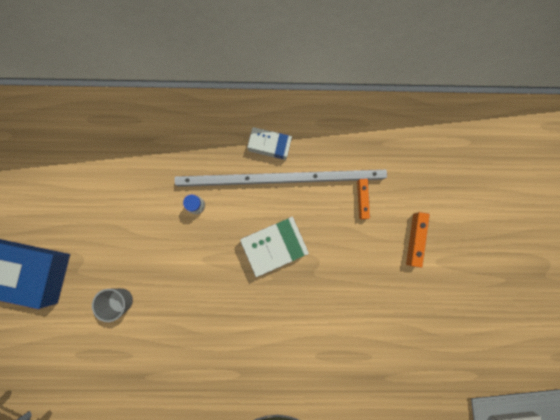

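View pics/side0.png

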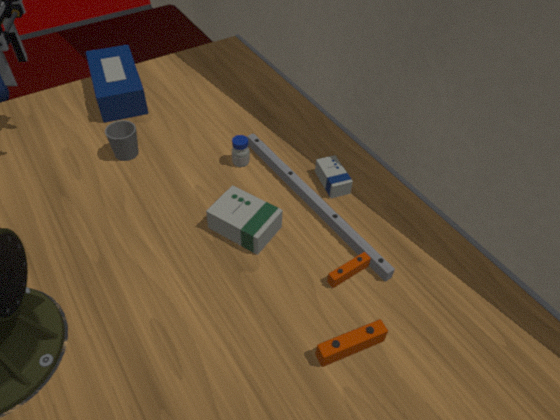

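The top view shows the carton at (273,248) with its green end to the right, the rail from (176,181) to (386,174), the bottle at (193,204), the small carton at (270,144) and the cup at (110,305). There are two orange blocks. A is at (364,199) and meets the rail; B is at (419,240), is larger and stands free. I'll measure both.

```bash
cat > h.py <<'E'
import numpy as np,cv2
def f(c): return c["img"].shape[0]/2/np.tan(np.radians(c["vertical_fov"])/2)
def plane(c,uv,z):
    uv=np.atleast_2d(uv).astype(float);E=c["extrinsics"]
    d=np.c_[(uv[:,0]-c["cx"])/f(c),(uv[:,1]-c["cy"])/f(c),np.ones(len(uv))]@E[:3,:3].T
    return E[:3,3]+d*((z-E[2,3])/d[:,2])[:,None]
def cloud(c):
    h,w=c["depth"].shape;u,v=np.meshgrid(np.arange(w),np.arange(h));D=c["depth"]
    P=np.stack([(u-c["cx"])/f(c)*D,(v-c["cy"])/f(c)*D,D],-1)
    return P@c["extrinsics"][:3,:3].T+c["extrinsics"][:3,3]
def rect(P):
    (x,y),(w,h),a=cv2.minAreaRect(P[:,:2].astype(np.float32)*1000)
    a=np.radians(a)
    if h>w: w,h,a=h,w,a+np.pi/2
    a=(a+np.pi/2)%np.pi-np.pi/2
    return np.array([x,y,w,h]).round(1),round(a,4)   # mm, angle of long side from world x
def comps(c,mask,z,amin=60):
    n,l,s,ct=cv2.connectedComponentsWithStats(mask.astype(np.uint8))
    C=cloud(c)
    for i in range(1,n):
        if s[i,4]<amin: continue
        m=l==i; v,u=np.nonzero(m)
        zz=C[m][:,2]
        print("px",ct[i].round(),"area",s[i,4],"z med",np.median(zz).round(4),"rayrect",*rect(plane(c,np.c_[u,v],z)))
E
python3 - <<'E'
import pickle,cv2,numpy as np
from h import *
c=pickle.load(open("top0.pkl","rb"))
C=cloud(c);hsv=cv2.cvtColor(c["img"],cv2.COLOR_RGB2HSV);H,S,V=[hsv[...,i].astype(int) for i in range(3)]
print("table z",np.median(C[300:340,200:400,2]))
print("orange");comps(c,(H<13)&(S>190)&(V>120)&(C[...,2]>.02),.03)
v,u=np.mgrid[:420,:560]
print("rail");comps(c,(S<60)&(C[...,2]>.02)&(C[...,2]<.036)&(v>165)&(v<190),.03)
print("carton");comps(c,(C[...,2]>.048)&(C[...,2]<.062)&(v>200)&(v<290)&(u>220)&(u<320),.055)
print("bottle");comps(c,(C[...,2]>.062)&(C[...,2]<.08)&(v>180)&(v<230)&(u>150)&(u<230),.07)
print("small");comps(c,(C[...,2]>.034)&(C[...,2]<.046)&(v>120)&(v<165)&(u>230)&(u<310),.04)
b=c["img"][160:280,340:440];cv2.imwrite("pics/crop.png",cv2.resize(b[...,::-1],None,fx=5,fy=5,interpolation=cv2.INTER_CUBIC))
E
```

```text
table z 0.0007201618844371871
orange
rail
px [280. 178.] area 1866 z med 0.0302 rayrect [676.4  -6.2 497.1  21.4] -1.5238
carton
px [274. 247.] area 2337 z med 0.0555 rayrect [514.7   9.  129.7  92.4] -1.1437
bottle
px [192. 203.] area 236 z med 0.0701 rayrect [609.8 194.6  36.6  36. ] 0.8009
small
px [270. 142.] area 866 z med 0.0402 rayrect [757.9  22.2  94.7  51.6] 1.3549
```

View pics/crop.png

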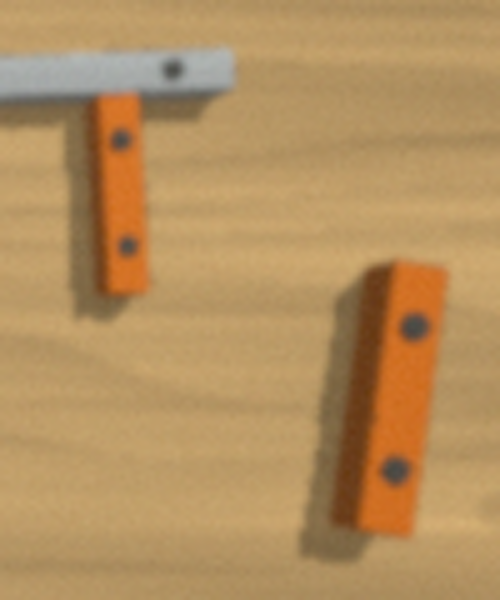

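Run:
```python
import pickle,cv2,numpy as np
from h import *
for n in("top","side"):
    c=pickle.load(open(n+"0.pkl","rb"))
    C=cloud(c);hsv=cv2.cvtColor(c["img"],cv2.COLOR_RGB2HSV);H,S,V=[hsv[...,i].astype(int) for i in range(3)]
    o=(H<14)&(S>170)&(V>90); print(n,hsv[210,364],hsv[240,419]); 
    comps(c,o&(C[...,2]>.024)&(C[...,2]<.06),.03)
    comps(c,o&(C[...,2]>.024)&(V>165 if n=="top" else V>0),.03)
c=pickle.load(open("top0.pkl","rb"));C=cloud(c)
print("cup");m=(C[...,2]>.06)&(C[...,2]<.085);m[:270]=0;m[330:]=0;m[:,:85]=0;m[:,140:]=0;comps(c,m,.075)
```

```text
top [ 13 150 134] [ 13 219 204]
px [364. 198.] area 262 z med 0.0302 rayrect [ 629.3 -201.1   92.1   19.9] 0.0501
px [419. 240.] area 567 z med 0.0406 rayrect [ 535.2 -329.2  124.8   30.6] -0.1502
px [364. 198.] area 237 z med 0.0304 rayrect [ 629.4 -202.1   92.1   17.9] 0.0454
px [420. 240.] area 460 z med 0.041 rayrect [ 534.8 -332.3  124.8   24.4] -0.1555
side [ 17 127 124] [ 16 118  84]
px [349. 266.] area 268 z med 0.0305 rayrect [ 629.7 -204.7   94.7   22.5] 0.0551
px [353. 339.] area 571 z med 0.0405 rayrect [ 539.5 -329.3  128.5   32.7] -0.1595
px [349. 266.] area 269 z med 0.0306 rayrect [ 629.8 -204.6   94.7   23.4] 0.0702
px [352. 340.] area 582 z med 0.0405 rayrect [ 539.5 -329.3  128.5   32.7] -0.1567
cup
px [107. 306.] area 347 z med 0.0732 rayrect [385.5 365.7  73.2  68.2] -1.5628
```

Block A fits: 92–95 x 20 mm, 30 mm high and square to the rail, meeting its face. B measures 125 x 31 x 41 mm and stands free, so it's the decoy. The crop confirms A touches the rail.

Plan:
1. Push the near long side with both open fingers, turning the carton until it's square.
2. Push its left end to the stop with a narrower opening.
3. Nudge it against the rail.

First I move above the starting point.

```bash
cat > plan.py <<'E'
import numpy as np,sys
from station import telemetry
# usage: plan.py x y z(mm) ydir(rad, world angle of tool y): prints shift/turn in row units from the measured pose
o=telemetry.get_obs();x,y,z,a=map(float,sys.argv[1:5])
from scipy.spatial.transform import Rotation as R
M=R.from_euler("xyz",o["eef_rot"]).as_matrix()
d=M.T@(np.array([x,y,z])/1000-o["ee_pos"])/.05
cur=np.arctan2(M[1,1],M[0,1]); t=-np.degrees((a-cur+np.pi)%(2*np.pi)-np.pi)/8
print("t",o["time_s"],"tcp",(o["ee_pos"]*1000).round(1),"ydir",cur.round(4),"F",np.round(o["force"],1),"w",round(o["grip_width"],4))
print("shift",d.round(3),"twist",round(t,3))
E
python3 plan.py 447.4 -21.6 120 1.998
python3 -m creep '[[[-0.83,-0.76,0],-0.6,1],[[-1.66,-1.52,0],-1.2,1],[[-2.49,-2.29,0],-1.8,1],[[-3.32,-3.05,0],-2.4,1],[[-4.15,-3.81,0],-3.0,1],[[-4.98,-4.57,0],-3.6,1],[[-5.81,-5.33,0],-4.2,1],[[-6.64,-6.1,0],-4.8,1],[[-7.47,-6.86,0],-5.4,1],[[-8.3,-7.62,0],-6.17,1],[[-8.3,-7.62,0],-6.17,1],[[-8.3,-7.62,0],-6.17,1]]'
python3 plan.py 447.4 -21.6 27 1.998
```

```text
t 0.1 tcp [231.1 498.9 224. ] ydir 1.137 F [-0.1  0.7 -0.1] w 0.0942
shift [-8.301 -7.625  2.086] twist -6.166
time_s: 1.3
ee_pos: [0.4484, -0.0246, 0.2241]
eef_rot: [-3.141, -0.001, -2.717]
force: [-0.1, 0.1, -0.7]
grip_width: 0.0939
t 1.3 tcp [448.4 -24.6 224.1] ydir 1.9952 F [-0.1  0.1 -0.7] w 0.0939
shift [-0.01   0.064  3.942] twist -0.02
```

```bash
python3 -m creep '[[[0,0.06,0.7],0,1],[[0,0.06,1.4],0,1],[[0,0.06,2.1],0,1],[[0,0.06,2.8],0,1],[[0,0.06,3.3],0,1],[[0,0.06,3.6],0,1],[[0,0.06,3.8],0,1],[[0,0.06,3.92],0,1],[[0,0.06,3.92],0,1],[[0,0.06,3.92],0,1]]'
python3 plan.py 465.6 -13.3 28 1.998
python3 - <<'E'
from station import vision
import cv2
c=vision.camera("side");cv2.imwrite("pics/side1.png",c["img"][...,::-1])
E
```

```text
time_s: 2.3
ee_pos: [0.4467, -0.0183, 0.029]
eef_rot: [-3.141, 0.001, -2.714]
force: [-0.4, 0.6, -0.1]
grip_width: 0.0941
t 2.3 tcp [446.7 -18.3  29. ] ydir 1.9985 F [-0.4  0.6 -0.1] w 0.0941
shift [-0.386 -0.065  0.021] twist 0.004
```

View pics/side1.png

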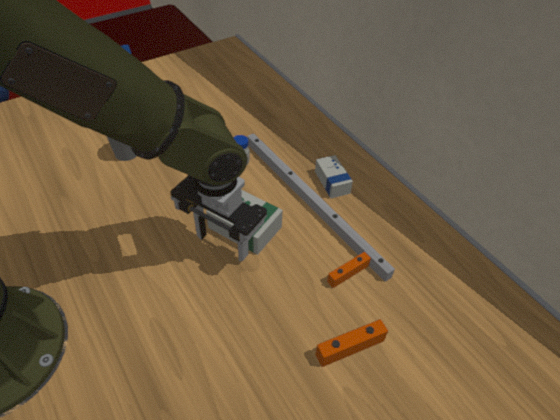

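The fingers stand behind the near long side, at about (200,225) and (243,245). Now I make contact and push along an arc.

```bash
python3 -m creep '[[[-0.1,-0.06,0],0,1],[[-0.2,-0.06,0],0,1],[[-0.3,-0.06,0],0,1],[[-0.4,-0.06,0],0,1],[[-0.5,-0.06,0],0,1]]'
python3 -m creep '[[[-0.13,0,0],0.23,1],[[-0.27,-0.01,0],0.45,1],[[-0.40,-0.02,0],0.68,1],[[-0.53,-0.03,0],0.91,1],[[-0.66,-0.05,0],1.13,1],[[-0.80,-0.08,0],1.36,1]]'
python3 - <<'E'
from station import vision
import cv2
c=vision.camera("side");cv2.imwrite("pics/side2.png",c["img"][...,::-1])
c=vision.camera("top");cv2.imwrite("pics/top2.png",c["img"][...,::-1])
E
```

```text
time_s: 2.85
ee_pos: [0.4704, -0.0106, 0.0284]
eef_rot: [3.141, -0.001, -2.714]
force: [-5.4, -3.1, 5.7]
grip_width: 0.0939
time_s: 3.45
ee_pos: [0.5083, 0.0026, 0.0283]
eef_rot: [3.141, -0.001, -2.905]
force: [-5.2, 1.8, 2.9]
grip_width: 0.0941
```

View pics/top2.png

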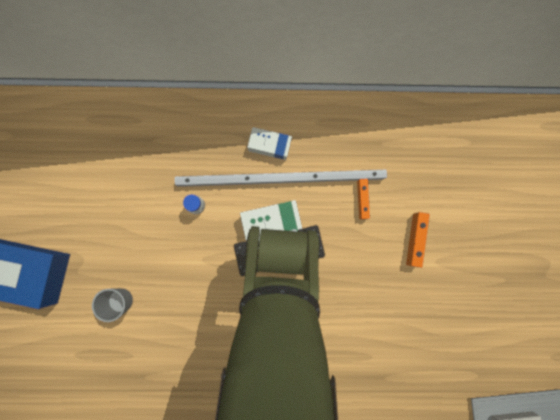

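View pics/side2.png

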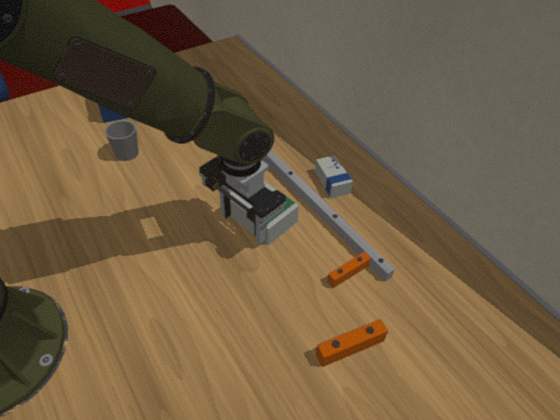

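The top view shows the carton turning and following the fingers (left edge u≈242, right edge ≈301), and nothing else has moved. I continue the arc.

```bash
python3 -m creep '[[[-0.13,0,0],0.23,1],[[-0.26,-0.01,0],0.45,1],[[-0.39,-0.02,0],0.68,1],[[-0.52,-0.03,0],0.91,1],[[-0.65,-0.05,0],1.13,1],[[-0.78,-0.07,0],1.36,1],[[-0.78,-0.07,0],1.36,1]]'
python3 - <<'E'
from station import vision
import cv2,pickle
from h import *
c=vision.camera("top");pickle.dump(c,open("top3.pkl","wb"))
cv2.imwrite("pics/top3.png",cv2.resize(c["img"][130:290,160:420],None,fx=3,fy=3)[...,::-1])
E
python3 plan.py 600 0 28 1.618
```

```text
time_s: 4.25
ee_pos: [0.5474, 0.0081, 0.0283]
eef_rot: [-3.142, 0.0, -3.093]
force: [-0.1, 0.9, 0.3]
grip_width: 0.0941
t 4.3 tcp [547.1   8.1  28.2] ydir 1.6201 F [-0.3 -0.1 -0.7] w 0.0938
shift [-1.05  -0.213  0.005] twist 0.015
```

View pics/top3.png

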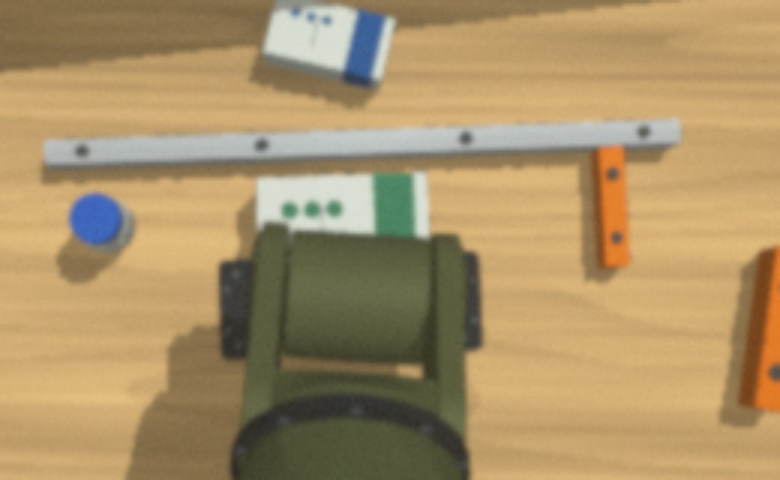

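The carton is now nearly parallel to the rail with a small gap. I measure its visible far edge and ends.

```bash
cat > meas.py <<'E'
import numpy as np,cv2
from h import *
PHI=.047;RC=np.array([676.4,-6.2]);ex=np.array([np.cos(PHI),np.sin(PHI)]);ey=np.array([-ex[1],ex[0]])
def rf(P): d=P[:,:2]*1000-RC; return np.c_[d@ex,d@ey]
def carton(c,umin=220,umax=380,vmin=172,vmax=235):
    C=cloud(c);hsv=cv2.cvtColor(c["img"],cv2.COLOR_RGB2HSV).astype(int)
    white=(hsv[...,1]<60)&(hsv[...,2]>120); green=(hsv[...,0]>50)&(hsv[...,0]<95)&(hsv[...,1]>100)
    m=((white|green)&(C[...,2]>.045)&(C[...,2]<.062)).astype(np.uint8)
    b=np.zeros_like(m);b[vmin:vmax,umin:umax]=1;m=m*b
    m=cv2.morphologyEx(m,cv2.MORPH_CLOSE,np.ones((5,5),np.uint8))
    n,l,s,_=cv2.connectedComponentsWithStats(m); i=1+np.argmax(s[1:,4]); m=l==i
    us=np.arange(s[i,0]+4,s[i,0]+s[i,2]-4); top=np.array([np.nonzero(m[:,u])[0].min()-.5 for u in us])
    P=rf(plane(c,np.c_[us,top],.055)); k=np.polyfit(P[:,1],P[:,0],1)
    r=P[:,0]-np.polyval(k,P[:,1]);g=abs(r)<2;k=np.polyfit(P[g,1],P[g,0],1)
    v,u=np.nonzero(m);Q=rf(plane(c,np.c_[u,v],.055))
    print("far edge x at mid",np.polyval(k,np.median(P[:,1])).round(1),"yaw rel",-round(k[0],4),"rms",r[g].std().round(2),
      "y ends",np.percentile(Q[:,1],[1,99]).round(1),"bbox",s[i])
    return m
E
python3 - <<'E'
import pickle
from meas import *
c=pickle.load(open("top3.pkl","rb"));carton(c)
# check rail/stop in that view
hsv=cv2.cvtColor(c["img"],cv2.COLOR_RGB2HSV);C=cloud(c)
from station import telemetry
o=telemetry.get_obs();print(rf(o["ee_pos"][None]))
E
```

```text
far edge x at mid -28.9 yaw rel -0.013 rms 0.77 y ends [-44.3  82.7] bbox [ 246  188   57   22 1045]
[[-128.53090821   20.31116682]]
```

Far edge is 18.9 mm short of the rail face (x_r=-10) and the relative yaw is about -0.01. I push 16 mm further, then back off and raise.

```bash
python3 -m creep '[[[-0.1,0,0],0,1],[[-0.2,0,0],0,1],[[-0.29,0,0],0,1],[[-0.33,0,0],0,1],[[-0.33,0,0],0,1]]'
python3 -m creep '[[[0.2,0,0],0,1],[[0.5,0,0],0,1],[[0.8,0,0],0,1],[[0.8,0,-0.6],0,1],[[0.8,0,-1.2],0,1],[[0.8,0,-1.8],0,1],[[0.8,0,-2.4],0,1],[[0.8,0,-2.4],0,1]]'
python3 - <<'E'
from station import vision
import pickle
from meas import *
c=vision.camera("top");pickle.dump(c,open("top4.pkl","wb"));carton(c)
cv2.imwrite("pics/top4.png",cv2.resize(c["img"][130:290,160:420],None,fx=3,fy=3)[...,::-1])
E
python3 plan.py 600 120 148 0.047
```

```text
time_s: 4.8
ee_pos: [0.564, 0.0088, 0.0285]
eef_rot: [-3.142, 0.0, -3.094]
force: [-0.3, 0.4, -0.9]
grip_width: 0.0942
time_s: 5.6
ee_pos: [0.5247, 0.0068, 0.1523]
eef_rot: [-3.141, 0.007, -3.094]
force: [-0.5, 0.2, -0.8]
grip_width: 0.0937
far edge x at mid -12.8 yaw rel -0.0105 rms 0.78 y ends [-43.8  82.7] bbox [ 245  181   59   39 1944]
t 5.65 tcp [523.9   6.9 150. ] ydir 1.6188 F [-0.6  0.4 -0.3] w 0.0942
shift [-1.629  2.187  0.046] twist 11.257
```

View pics/top4.png

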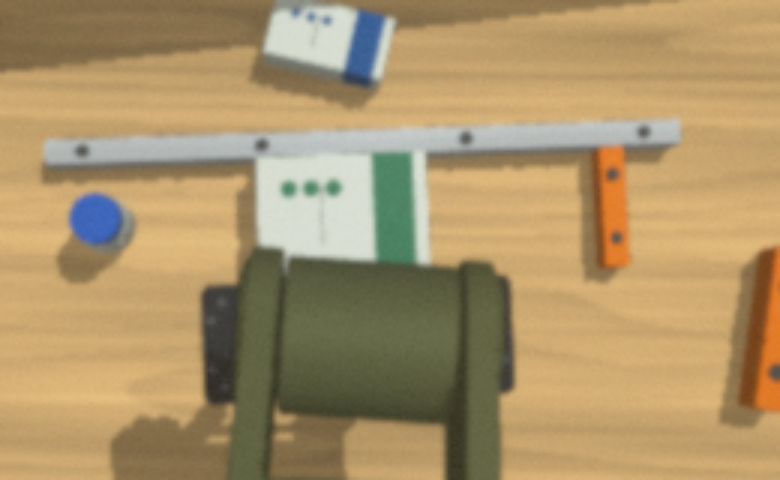

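```bash
python3 plan.py 613.3 101 148 0.047
python3 -m creep '[[[-0.2,0.2,0],1,0.8],[[-0.4,0.4,0],2,0.6],[[-0.6,0.6,0],3,0.4],[[-0.8,0.8,0],4,0.4],[[-1,1,0],5,0.4],[[-1.2,1.2,0],6,0.4],[[-1.4,1.4,0],7,0.4],[[-1.6,1.6,0],8,0.4],[[-1.7,1.75,0],9,0.4],[[-1.8,1.8,0],10,0.4],[[-1.87,1.80,0],11,0.4],[[-1.87,1.80,0],11.26,0.4]]' 20
python3 plan.py 613.3 101 28 0.047
```

```text
t 5.65 tcp [523.9   6.9 150. ] ydir 1.6188 F [-0.6  0.4 -0.3] w 0.0942
shift [-1.877  1.795  0.047] twist 11.257
time_s: 6.85
ee_pos: [0.6122, 0.1013, 0.1467]
eef_rot: [-3.14, 0.0, 1.612]
force: [-0.9, 0.4, -0.0]
grip_width: 0.0376
t 6.85 tcp [612.2 101.3 146.7] ydir 0.0415 F [-0.9  0.4 -0. ] w 0.0376
shift [-0.006  0.027  2.374] twist -0.039
```

```bash
python3 -m creep '[[[0,0,0.5],0,0.4],[[0,0,1],0,0.4],[[0,0,1.5],0,0.4],[[0,0,1.9],0,0.4],[[0,0,2.2],0,0.4],[[0,0,2.36],0,0.4],[[0,0,2.36],0,0.4],[[0,0,2.36],0,0.4]]'
python3 - <<'E'
from station import vision
import cv2,pickle
c=vision.camera("side");cv2.imwrite("pics/side5.png",cv2.resize(c["img"][100:300,140:420],None,fx=2.5,fy=2.5)[...,::-1])
E
python3 plan.py 613.3 101 28 0.047
```

```text
time_s: 7.65
ee_pos: [0.613, 0.1013, 0.0311]
eef_rot: [3.141, -0.0, 1.617]
force: [-0.7, -0.7, -0.1]
grip_width: 0.0376
t 7.7 tcp [613.2 101.3  31.4] ydir 0.0465 F [-0.2 -0.6 -0.4] w 0.0377
shift [-0.006  0.002  0.067] twist -0.003
```

View pics/side5.png

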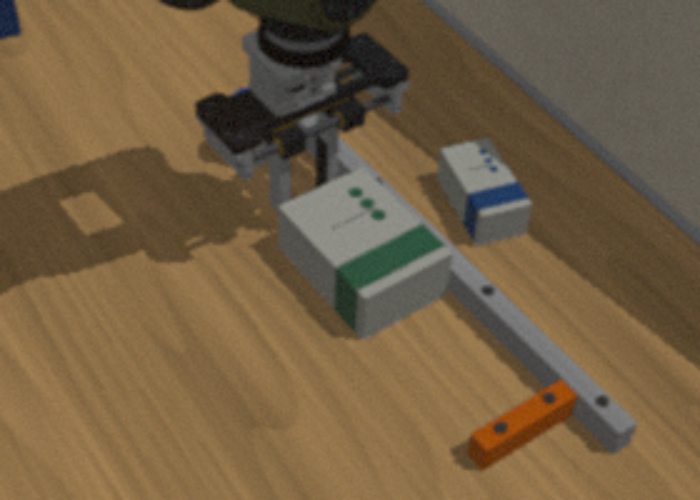

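The fingers stand behind the carton's left end, clear of the rail and bottle. I push along the rail in two stages.

```bash
python3 -m creep '[[[-0.15,0,0.05],0,0.4],[[-0.3,0,0.05],0,0.4],[[-0.44,0,0.05],0,0.4],[[-0.58,0,0.05],0,0.4],[[-0.72,0,0.05],0,0.4],[[-0.86,0,0.05],0,0.4],[[-1.0,0,0.05],0,0.4],[[-1.14,0,0.05],0,0.4],[[-1.28,0,0.05],0,0.4],[[-1.42,0,0.05],0,0.4],[[-1.56,0,0.05],0,0.4],[[-1.7,0,0.05],0,0.4]]'
python3 -m creep '[[[-0.14,0,0],0,0.4],[[-0.28,0,0],0,0.4],[[-0.42,0,0],0,0.4],[[-0.56,0,0],0,0.4],[[-0.7,0,0],0,0.4],[[-0.84,0,0],0,0.4],[[-0.98,0,0],0,0.4],[[-1.12,0,0],0,0.4],[[-1.2,0,0],0,0.4],[[-1.2,0,0],0,0.4]]'
python3 - <<'E'
from station import vision,telemetry
import pickle
from meas import *
c=vision.camera("top");pickle.dump(c,open("top5.pkl","wb"));carton(c)
print(rf(telemetry.get_obs()["ee_pos"][None]))
cv2.imwrite("pics/top5.png",cv2.resize(c["img"][130:290,160:420],None,fx=3,fy=3)[...,::-1])
c=vision.camera("side");cv2.imwrite("pics/side6.png",cv2.resize(c["img"][100:300,140:420],None,fx=2.5,fy=2.5)[...,::-1])
E
```

```text
time_s: 8.9
ee_pos: [0.6168, 0.0159, 0.0282]
eef_rot: [3.141, -0.0, 1.617]
force: [1.0, 4.9, 4.4]
grip_width: 0.0378
time_s: 9.9
ee_pos: [0.6194, -0.0444, 0.0279]
eef_rot: [-3.141, 0.0, 1.617]
force: [0.3, -0.2, -0.4]
grip_width: 0.0378
far edge x at mid -13.1 yaw rel 0.2225 rms 0.55 y ends [-175.6 -147.2] bbox [347 179  14  40 463]
[[-58.88719126 -35.3232711 ]]
```

View pics/top5.png

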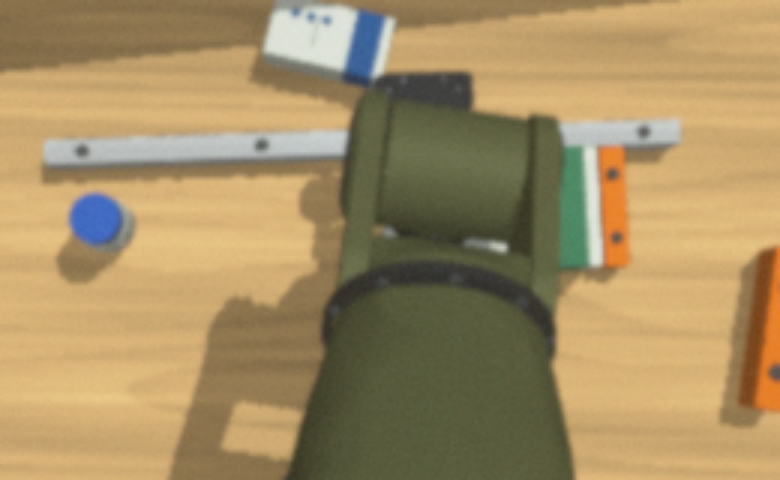

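View pics/side6.png

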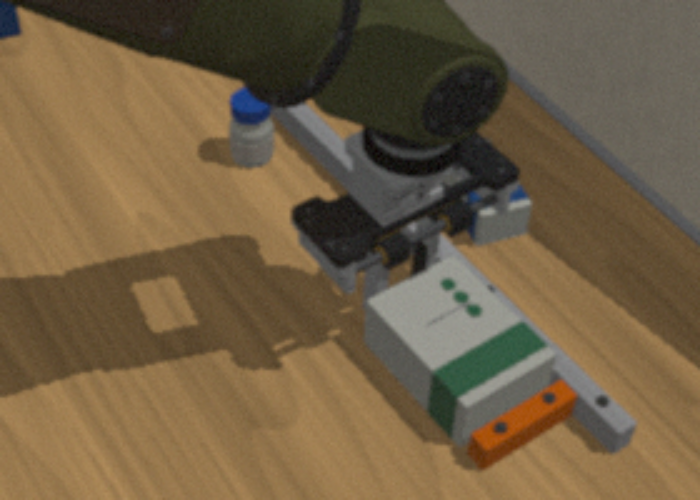

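About 10 mm of gap is left at the stop. I creep in while watching the force.

```bash
python3 -m creep '[[[-0.04,0,0],0,0.4],[[-0.08,0,0],0,0.4],[[-0.12,0,0],0,0.4],[[-0.16,0,0],0,0.4],[[-0.18,0,0],0,0.4],[[-0.18,0,0],0,0.4]]'
python3 -m creep '[[[-0.01,0,0],0,0.4],[[-0.02,0,0],0,0.4],[[-0.03,0,0],0,0.4],[[-0.04,0,0],0,0.4]]'
python3 -m creep '[[[-0.01,0,0],0,0.4],[[-0.02,0,0],0,0.4],[[-0.02,0,0],0,0.4]]'
```

```text
time_s: 10.6
ee_pos: [0.6197, -0.052, 0.0278]
eef_rot: [-3.141, -0.001, 1.617]
force: [-1.2, 6.1, -0.3]
grip_width: 0.0375
time_s: 11.0
ee_pos: [0.6197, -0.0521, 0.0279]
eef_rot: [-3.141, -0.003, 1.618]
force: [-3.3, 22.8, 3.1]
grip_width: 0.0376
time_s: 11.3
ee_pos: [0.6197, -0.0521, 0.028]
eef_rot: [-3.141, -0.004, 1.618]
force: [-3.2, 26.0, 3.1]
grip_width: 0.0377
```

Contact: 26 N with no further motion. I back off, raise and check.

```bash
python3 -m creep '[[[0.2,0,0],0,0.4],[[0.5,0,0],0,0.4],[[0.5,0,-0.7],0,0.4],[[0.5,0,-1.4],0,0.4],[[0.5,0,-2.1],0,0.4],[[0.9,-0.8,-2.4],-1,0.6],[[1.3,-1.6,-2.4],-2,0.8],[[1.6,-2.4,-2.4],-3,1],[[1.6,-3.2,-2.4],-4,1],[[1.6,-3.6,-2.4],-5,1],[[1.6,-3.6,-2.4],-6,1]]'
python3 - <<'E'
from station import vision,telemetry
import pickle
from meas import *
c=vision.camera("top");pickle.dump(c,open("top6.pkl","wb"));carton(c)
cv2.imwrite("pics/top6.png",cv2.resize(c["img"][130:290,160:420],None,fx=3,fy=3)[...,::-1])
c=vision.camera("side");pickle.dump(c,open("side6.pkl","wb"));cv2.imwrite("pics/side7.png",cv2.resize(c["img"][160:300,240:420],None,fx=4,fy=4)[...,::-1])
E
```

```text
time_s: 12.4
ee_pos: [0.4346, 0.0163, 0.1484]
eef_rot: [3.142, 0.001, 2.461]
force: [0.4, -0.6, -0.4]
grip_width: 0.0822
far edge x at mid -12.8 yaw rel -0.0143 rms 0.8 y ends [-182.   -54.6] bbox [ 306  179   58   42 2191]
```

View pics/top6.png

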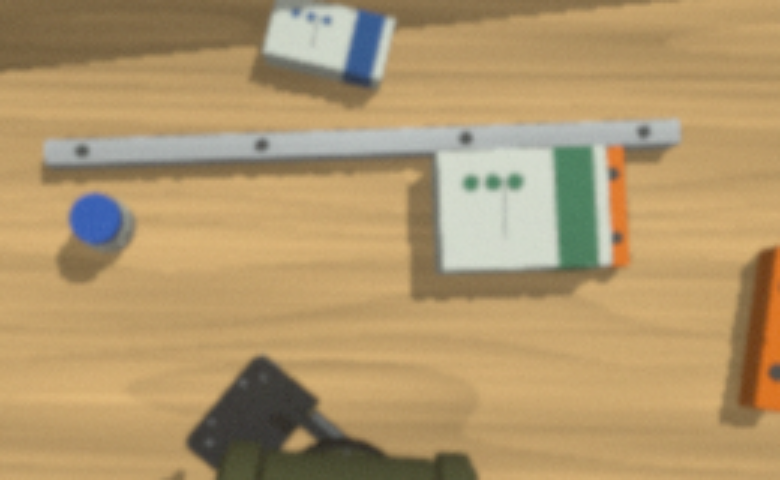

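View pics/side7.png

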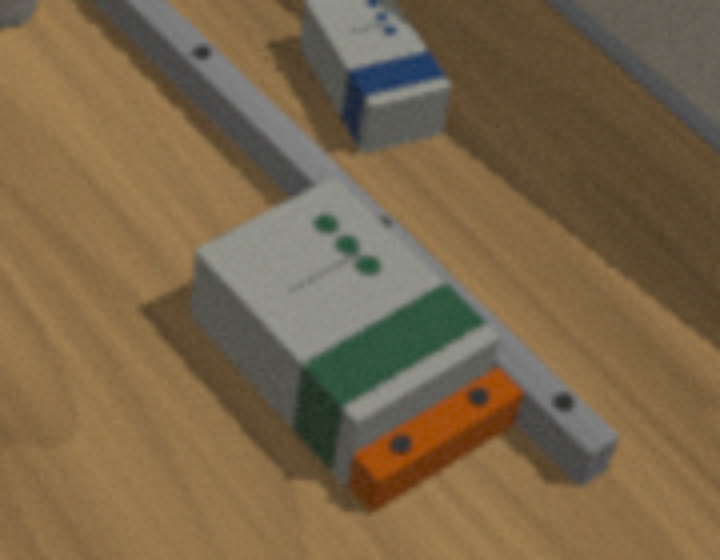

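The end is flush with the stop in both views, with 2–3 mm still open at the rail. The bottle and small carton are in place. Next I press the long side against the rail.

```bash
python3 plan.py 551.8 -124.2 148 1.618
```

```text
t 12.5 tcp [436.4  16.2 148.5] ydir 0.8866 F [-0.   0.3 -0.8] w 0.0899
shift [-3.562 -0.717  0.013] twist -5.238
```

```bash
python3 -m creep '[[[-0.5,-0.1,0],-0.8,1],[[-1,-0.2,0],-1.6,1],[[-1.5,-0.3,0],-2.4,1],[[-2,-0.4,0],-3.2,1],[[-2.5,-0.5,0],-4,1],[[-3,-0.6,0],-4.8,1],[[-3.4,-0.7,0],-5.24,1],[[-3.56,-0.72,0],-5.24,1],[[-3.56,-0.72,0],-5.24,1],[[-3.56,-0.72,0],-5.24,1]]'
python3 plan.py 551.8 -124.2 28 1.618
```

```text
time_s: 13.5
ee_pos: [0.5511, -0.124, 0.1478]
eef_rot: [3.141, -0.0, -3.099]
force: [-0.2, 0.3, 0.0]
grip_width: 0.0941
t 13.5 tcp [ 551.1 -124.   147.8] ydir 1.6132 F [-0.2  0.3  0. ] w 0.0941
shift [-0.015 -0.005  2.395] twist -0.034
```

```bash
python3 -m creep '[[[0,0,0.6],-0.03,1],[[0,0,1.2],-0.03,1],[[0,0,1.7],-0.03,1],[[0,0,2.1],-0.03,1],[[0,0,2.4],-0.03,1],[[0,0,2.4],-0.03,1],[[0,0,2.4],-0.03,1]]'
python3 -m creep '[[[-0.08,0,0],0,1],[[-0.16,0,0],0,1],[[-0.24,0,0],0,1],[[-0.3,0,0],0,1],[[-0.3,0,0],0,1]]'
python3 -m creep '[[[-0.02,0,0],0,1],[[-0.04,0,0],0,1],[[-0.06,0,0],0,1],[[-0.06,0,0],0,1]]'
python3 plan.py 551.8 -124.2 28 1.618
```

```text
time_s: 14.2
ee_pos: [0.5516, -0.1245, 0.0287]
eef_rot: [-3.141, 0.001, -3.093]
force: [-0.4, 0.2, 0.6]
grip_width: 0.0941
time_s: 14.7
ee_pos: [0.5667, -0.1239, 0.028]
eef_rot: [-3.142, 0.0, -3.092]
force: [0.0, -0.3, -0.0]
grip_width: 0.0942
time_s: 15.1
ee_pos: [0.5695, -0.1238, 0.028]
eef_rot: [-3.142, 0.0, -3.092]
force: [-0.7, 0.4, -0.2]
grip_width: 0.0937
t 15.1 tcp [ 569.5 -123.8   28. ] ydir 1.6201 F [-0.7  0.4 -0.2] w 0.0937
shift [ 0.353  0.01  -0.001] twist 0.015
```

```bash
python3 -m creep '[[[-0.02,0,0],0,1],[[-0.04,0,0],0,1],[[-0.04,0,0],0,1]]'
python3 -m creep '[[[-0.02,0,0],0,1],[[-0.04,0,0],0,1],[[-0.04,0,0],0,1]]'
```

```text
time_s: 15.4
ee_pos: [0.5712, -0.1237, 0.0279]
eef_rot: [3.142, -0.0, -3.092]
force: [-3.1, -0.3, 1.4]
grip_width: 0.0939
time_s: 15.7
ee_pos: [0.5734, -0.1236, 0.0279]
eef_rot: [3.142, -0.0, -3.092]
force: [-2.5, 0.5, 1.8]
grip_width: 0.0939
```

```bash
python3 -m creep '[[[-0.02,0,0],0,1],[[-0.04,0,0],0,1],[[-0.04,0,0],0,1]]'
python3 -m creep '[[[-0.01,0,0],0,1],[[-0.02,0,0],0,1],[[-0.02,0,0],0,1]]'
```

```text
time_s: 16.0
ee_pos: [0.5735, -0.1234, 0.0279]
eef_rot: [3.141, -0.005, -3.093]
force: [-21.6, 2.6, 14.1]
grip_width: 0.0942
time_s: 16.3
ee_pos: [0.5735, -0.1234, 0.0279]
eef_rot: [3.141, -0.007, -3.093]
force: [-30.5, 2.7, 20.0]
grip_width: 0.0938
```

Firm against the rail at 30 N. I back off and check.

```bash
python3 -m creep '[[[0.05,0,0],0,1],[[0.2,0,0],0,1],[[0.5,0,0],0,1],[[0.8,0,-0.5],0,1],[[1.3,0,-1.2],0,1],[[1.9,0.5,-1.8],0,1],[[2.5,1,-2.4],0,1],[[3,1.5,-2.4],0,1],[[3.4,2,-2.4],0,1],[[3.4,2.5,-2.4],0,1],[[3.4,2.5,-2.4],0,1]]'
cat > final.py <<'E'
from station import vision,telemetry
import pickle,sys
from meas import *
k=sys.argv[1]
c=vision.camera("top");pickle.dump(c,open(f"top{k}.pkl","wb"));carton(c)
C=cloud(c)
def sub(z0,z1,v0,v1,u0,u1,z,n):
    m=(C[...,2]>z0)&(C[...,2]<z1);b=np.zeros_like(m);b[v0:v1,u0:u1]=1;print(n,end=" ");comps(c,m&b,z)
sub(.048,.062,172,235,290,380,.055,"carton")
sub(.062,.08,180,230,150,230,.07,"bottle");sub(.034,.046,120,165,230,310,.04,"small");sub(.06,.085,270,330,85,140,.075,"cup")
cv2.imwrite(f"pics/topf{k}.png",cv2.resize(c["img"][130:290,160:420],None,fx=3,fy=3)[...,::-1])
c=vision.camera("side");pickle.dump(c,open(f"side{k}.pkl","wb"));cv2.imwrite(f"pics/sidef{k}.png",cv2.resize(c["img"][160:300,240:420],None,fx=4,fy=4)[...,::-1])
E
python3 final.py 7
```

```text
time_s: 17.4
ee_pos: [0.4, -0.0053, 0.1483]
eef_rot: [3.142, 0.002, -3.09]
force: [0.5, -0.2, 0.6]
grip_width: 0.0939
far edge x at mid -9.6 yaw rel -0.0158 rms 0.97 y ends [-182.   -54.5] bbox [ 305  177   59   43 2243]
carton px [334. 198.] area 2276 z med 0.0555 rayrect [ 627.  -127.2  130.6   92.5] -1.5196
bottle px [192. 203.] area 234 z med 0.0701 rayrect [609.8 194.6  36.6  36. ] 0.8009
small px [270. 142.] area 870 z med 0.0401 rayrect [758.1  22.1  94.6  51.5] 1.346
cup px [107. 305.] area 342 z med 0.0733 rayrect [385.5 365.7  73.2  68.2] -1.5628
```

View pics/topf7.png

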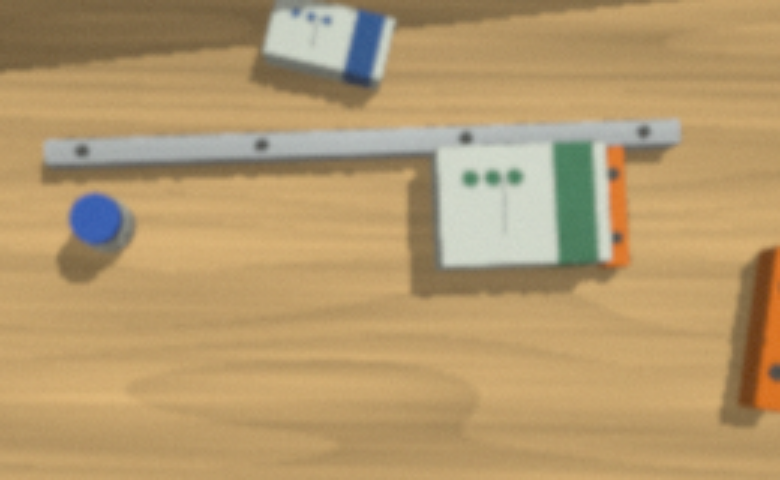

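View pics/sidef7.png

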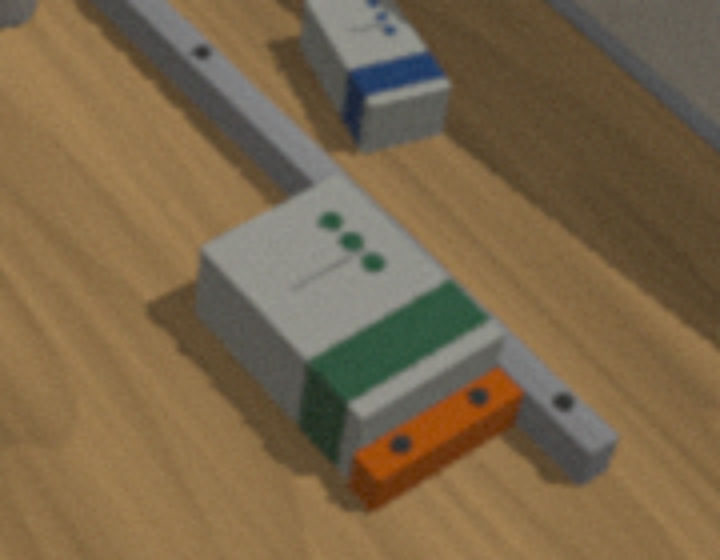

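Carton centre measures (627.0, -127.2) mm against the computed corner pose (626.1, -128.6), and its yaw is 0.051 against the rail's 0.047. The bystanders are unmoved and the robot is clear.

```bash
python3 -c "
from station import ctrl,telemetry
print(telemetry.get_obs()['joint_vel'].round(3));print(ctrl.hand_in())"
```

```text
[-0.024  0.015 -0.008 -0.002  0.003 -0.004]
the job is handed in; nothing more can be done
None
```

The carton is snug in the corner of the rail and the orange stop, and I handed the job in at about 17.5 s of the 48 s allowed. I turned it square with a two-finger push on its near long side. I then slid it along the rail into the stop until it met 26 N, and pressed it against the rail until it met 30 N.

**Last checks:**
- **Position:** the carton's centre was about 1.7 mm from the computed corner pose, inside the 5 mm limit.
- **Angle:** a rectangle fitted to the carton's top was 0.004 rad off the rail. A rougher line fit to its far edge gave -0.016 rad. They differ by about 0.02 rad, but both are within the 0.05 rad limit.
- **Upright:** the carton's top was at 55 mm, so it is standing flat.
- **Bystanders:** the bottle, small carton and cup moved 0.2 mm or less, and the arm was clear of everything.

**One mismatch:** the carton met the stop about 4 mm earlier by tool position than I had calculated. Both camera views afterwards showed no gap there, so I put this down to measurement error in where the stop or the carton's end was.

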